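Index the dividing head three clicks and hold it for marking

ROBOT

A 6-joint arm with a two-finger parallel gripper is mounted at the origin on the work surface; the furniture and walls round the work are solid. World frame = base frame: x ahead of the robot, y to its left, z up, the work surface at z = 0. Lengths are in mm, angles in rad, forces in N, time in s.
With the tool pointing down it reaches from about 325 to 850 mm from the base axis. Payload 15.5 kg.
Tool frame: the origin (TCP) lies between the finger pads, 19 mm behind the fingertips; this is the grasp point; z points along the fingers, y is the line along which they close (so a half turn about z gives the same grasp; the last joint's range is limited). The gripper opens to 91 mm and grips with 3 to 60 N. Pads are 32 mm wide; open, the fingers measure 118 mm over their backs; the gripper's body (76 mm by 178 mm) begins 60 mm behind the grasp point.
Start: joints at [-1.397, 0.494, 1.345, -0, 1.302, -0.096], TCP at [165.985, -602.557, 232.715] pointing down, gripper open.
Joint ranges: [-2.91, 2.91], [-0.82, 2.16], [0.22, 2.67], [-1.22, 4.37], [0.12, 2.79], [-3.08, 3.08]. Speed limits (rad/s): [1.89, 1.89, 2.57, 3.01, 3.01, 3.01].

INTERFACE

Orientations are given as a unit quaternion [w, x, y, z].
In Python, from rig import telemetry, optics, finish_job gives the robot as it stands.
- The arm moves only by the tool servo_tool, never from a script. Its argument "plan" is a list of rows, each an object of numbers: "dx", "dy", "dz": the shift along the tool's x, y, z in m; "spin": the turn about the tool's z in rad; "fingers": the finger opening in m, from 0 to 0.0912. A call has 1 to 12 rows; each row is the pose to reach, as a shift and turn from the pose commanded when the call began, along the tool's axes at that moment; what a row does not reach only later rows make up. A row lasts 1/10 s, in which the tool goes at most 50 mm and 8.59 degrees, less where a joint would pass 70% of its speed; a pose out of reach is approached as far as the arm can. A call with a gripper value outside its range is refused whole. The fingers move at their own pace and stop on an object; the grip force is fixed at half the most. Time passes only in rows, so rows that repeat a pose let the fingers close. It gives the time, the measured TCP pose, the force, the opening and the grip force at its end, in the units of the state.
- telemetry.sense(): the state, without advancing time (a new reading comes with each control period).
- optics.read_camera(name): name is "side" or "top" or "wrist"; returns the picture (384x512x3 uint8, red, green, blue); there is no depth.
- optics.camera_model(name): a dict with "fx", "fy", "cx", "cy" (pixels), "R" (3x3) and "t" (3): a world point X has camera coordinates R X + t; the wrist camera has in their place "T_tool_cam" (4x4, takes a point from camera to tool coordinates, whose origin is the TCP and whose axes are the flange's). Camera axes: x right, y down, z forward; pixel columns grow to the right and rows downward; lengths in mm; the calibration is good to about 2 mm. A picture is of the moment at which its call begins: read the wrist's pose just before it. camera_model takes no time and is no camera call.
- finish_job(): hands the job in; it is judged then, once.
The state is a dict: "time": time; "qpos": joint angles; "joint_vel": joint speeds; "joint_torque": joint torques, N m; "ee_pos": TCP position; "eef_rot": TCP orientation; "contact_force": force on the tool from outside, world axes, zero at the start; "torque": the same for the moment, N m; "finger_gap": finger opening in mm; "grasp_force": force on a finger pad.
Only numpy, scipy, OpenCV 4.12 (cv2) and the standard library are available. Lean on these libraries where they do the work, as an engineer would, in place of code of your own. Each camera call takes 0.05 s, during which the arm holds its last target. There are 200 camera calls.

TASK

I am pencilling the six spokes of a hexagon on the round blank in the dividing fixture. Free the index plate by turning the red lock knob anticlockwise until it clicks over to its open stop, then turn the black index knob clockwise three clicks, to the third stop from where the plate stands now, and keep hold of it there so that the blank cannot shift while I draw the line: finish still gripping the black knob. Do not run past the third stop, and leave the pencil, the square and the jar where they lie.

Things in the scene. Friction and masses are not known exactly. Their poses are not given: they have to be found in the camera images.
- dividing_fixture: fixture screwed to the table, never moves: plywood board 215 x 320 x 12 mm with green castings. Origin on the table under the index plate's axis; z up. In its frame the marking guide (steel rule over the blank's rim, top 67 mm above the table) is at +x, the spring roller that makes the clicks at +y, the red lock knob at -y, 102 mm from the plate's axis.
- index_angle (a joint): angle of the index plate (164 mm, 18 round teeth, red dot on every third) with the blank (124 mm, top 63 mm above the table) and black knob: rad, 0 at its stop at the start, growing clockwise seen from above. A stop every 20 deg (0.349), the third at 1.047. A spring roller resists with up to 0.3 N m, tops half way, then pulls on to the next stop. Locked, it has only 0.03 play.
- index_head: the index plate with blank and black knob, turning as one; origin on its axis at table height. The knob's bar is 56 mm long (own x), 14 mm thick (own y, grip across this) and 36 mm high, from 77.5 to 113.5 mm above the table, on a round foot; a white line on the +x half of its top.
- index_grip (a point): the grip point of the black knob: on its axis, 104 mm above the table; axes as the knob's (x along the bar, grip across y). Bar clear all round from 79 mm above the table up. A 30 N grip turns it without slipping.
- lock_angle (a joint): angle of the red lock knob, rad: 0 locked (bar points at the plate's axis; it starts within 0.06 of this), growing anticlockwise seen from above to a hard stop at 1.30 (74.5 deg), fully open. A spring ball resists with up to 0.2 N m, tops at 0.65, then snaps the knob on to the open stop and keeps it there. Until it is open its dog blocks the plate.
- lock: the lock shaft with the red knob; origin on its axis at table height. The knob's bar is 46 mm long (own y), 14 mm thick (own x, grip across this) and 36 mm high, from 77.5 to 113.5 mm above the table, on a round foot; a white line on the half of its top that points at the plate's axis when locked.
- lock_grip (a point): the grip point of the red knob: on its axis, 104 mm above the table; axes as the knob's (y along the bar, grip across x). Bar clear all round from 79 mm above the table up; the black knob's axis is 102 mm away. A 30 N grip turns it without slipping.
- pencil: red carpenter's pencil, 191 mm long, lying loose on the table on the robot's side of the board; leave it.
- square: try square with a dark wooden stock, 337 x 154 x 17 mm, loose on the table to the right; leave it.
- jar: white jar with a yellow lid, 68 mm across, 90 mm high, standing loose on the table behind on the right; leave it.

How it is judged (in metres and radians):
On the way, in this order (a step that is already met when the one before it is completed fails the run):
1. the red lock knob has clicked over to its open stop while the plate still stands at its first stop (value of joint lock_angle above 1.15 rad and value of joint index_angle below 0.12 rad), for 0.2 s.
2. the plate has been turned by the black knob past the first click (value of joint index_angle between 0.27 and 0.6 rad and contact force between the fingers and index_head above 1 N), for 0.05 s.
3. the plate has been turned by the black knob past the second click (value of joint index_angle between 0.62 and 0.95 rad and contact force between the fingers and index_head above 1 N), for 0.05 s.
At the end, for the whole second after the job is handed in: The lock is open (within 0.15 rad of its stop), the plate is still at the third stop (60 degrees clockwise, within 4), the fingers still grip the black knob (over 5 N in sum, tool point within 28 mm of its grip point), and the three bystanders lie within 20 mm of where they were (value of joint index_angle between 0.977 and 1.117 rad and velocity of joint index_angle between -0.05 and 0.05 rad/s and contact force between the fingers and index_head above 5 N and distance between the grasp point and index_grip below 0.028 m and value of joint lock_angle above 1.15 rad and distance of each of pencil, square, jar from where it was at the start of the episode below 0.02 m); the arm keeps its last pose, push and grip.
It fails at once if the plate is run past the third stop (more than 9 degrees beyond it) (value of joint index_angle above 1.205 rad).
It fails at once if the plate is turned the wrong way (more than 9 degrees) (value of joint index_angle below -0.157 rad).
It fails at once if a bystander is pushed away (more than 20 mm) (distance of any of pencil, square, jar from where it was at the start of the episode above 0.02 m).
It also fails if it takes over 67 s, if anything falls off the work surface, if the arm or the gripper's body presses on something with over 40 N, if the wrist force passes 120 N, or if a joint passes its speed limit or range.

## Working session

There is one attempt and no reset: what is moved stays moved. The work goes in short steps, Python scripts to look and compute and a tool call to move; the robot and the scene stay as the last step left them, time stands still between calls to the robot, and variables do not carry over. Pictures are saved under pics/ and viewed, at most 10 in all, crops included, and the job is handed in when it is done.

Besides the shell and the picture viewer there is one more tool, called after "Request:" by a JSON object that holds its "op" and its "data", one argument or row to a line. servo_tool: Moves the arm, as the interface text tells. Its arguments: {"type":"object","properties":{"plan":{"type":"array","items":{"type":"object","properties":{"dx":{"type":"number"},"dy":{"type":"number"},"dz":{"type":"number"},"spin":{"type":"number"},"fingers":{"type":"number"}}}}},"required":["plan"]}

```bash
mkdir -p pics; python3 - <<'E'
from rig import telemetry, optics
import cv2
s=telemetry.sense();print(s)
for n in("top","side"):
    cv2.imwrite(f"pics/{n}0.png",optics.read_camera(n)[:,:,::-1]);print(n,optics.camera_model(n))
print(optics.camera_model("wrist"))
E
```

```text
{'time': 0.0, 'qpos': array([-1.39746840e+00,  4.94173399e-01,  1.34610354e+00, -1.70247921e-05,
        1.30250885e+00, -9.54801305e-02]), 'joint_vel': array([ 3.16137528e-04, -1.80424875e-05, -3.54826637e-04,  5.57297768e-04,
       -2.41861460e-04, -1.38668212e-04]), 'joint_torque': array([ 4.23843376e-03, -8.78810048e+01, -3.81857336e+01,  7.08291074e-02,
        5.33520919e-02, -9.27534120e-05]), 'ee_pos': array([ 165.93881737, -602.20977718,  232.15368854]), 'eef_rot': array([-5.95795711e-04,  9.90980888e-01,  1.34001956e-01, -3.14151597e-05]), 'contact_force': array([ 0.25631931, -0.5071623 , -0.16416718]), 'torque': array([ 0.00683876, -0.00726453,  0.01645664]), 'grasp_force': 0.0, 'finger_gap': 91.15315484671535}
top {'fx': 383.45320169778813, 'fy': 383.45320169778813, 'cx': 255.34069758991686, 'cy': 194.32082295320927, 'R': array([[ 0.01506961, -0.99984257, -0.00936752],
       [-0.99418718, -0.0139842 , -0.10675338],
       [ 0.10660558,  0.0109218 , -0.9942414 ]]), 't': array([-106.21564688,  580.58025278,  873.90934769])}
side {'fx': 499.8554408618869, 'fy': 499.8554408618869, 'cx': 257.06336063379166, 'cy': 188.55415822434537, 'R': array([[-0.9988803 , -0.04253954, -0.02070103],
       [-0.01309832,  0.66914059, -0.7430204 ],
       [ 0.04545965, -0.74191729, -0.66894855]]), 't': array([ 538.8604552 ,  125.9405096 , 1259.87687523])}
{'fx': 324.349559118635, 'fy': 324.349559118635, 'cx': 259.9093916108537, 'cy': 191.1425030881864, 'T_tool_cam': array([[-6.01780572e-05, -9.60862111e-01, -2.77027075e-01,
         7.69277737e+01],
       [ 9.99999833e-01, -2.17047633e-04,  5.35596745e-04,
         2.61171557e-01],
       [-5.74762690e-04, -2.77026996e-01,  9.60861964e-01,
        -1.51953100e+02],
       [ 0.00000000e+00,  0.00000000e+00,  0.00000000e+00,
         1.00000000e+00]])}
```

View pics/top0.png

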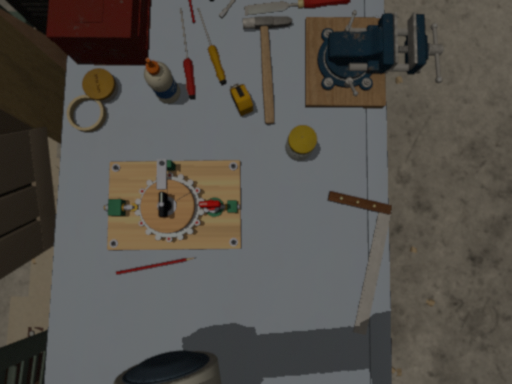

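View pics/side0.png

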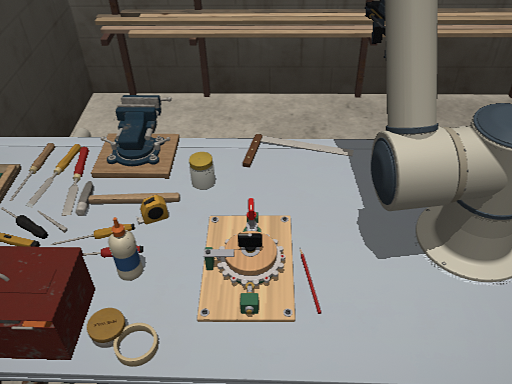

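Top view: board spans about (108..241, 160..249), the black knob is near (164,205) and the red knob near (210,206). The guide points image-up (+x world). Side view: black knob at (250,240), red at (251,210). The pencil is on the robot's side. Next I measure the board pose and both knobs.

```bash
cat > h.py <<'E'
import numpy as np, cv2
from scipy.spatial.transform import Rotation as Ro
from rig import telemetry, optics
def cam(n,s=None):
    m=optics.camera_model(n); K=(m["fx"],m["fy"],m["cx"],m["cy"])
    if n=="wrist":
        T=m["T_tool_cam"]; q=s["eef_rot"]; Rt=Ro.from_quat([q[1],q[2],q[3],q[0]]).as_matrix()
        return K,Rt@T[:3,:3],Rt@T[:3,3]+s["ee_pos"]
    return K,m["R"].T,-m["R"].T@m["t"]
def ray(c,px,z):
    K,R,o=c; px=np.atleast_2d(px).astype(float)
    d=np.c_[(px[:,0]-K[2])/K[0],(px[:,1]-K[3])/K[1],np.ones(len(px))]@R.T
    return o+d*((z-o[2])/d[:,2])[:,None]
def proj(c,X):
    K,R,o=c; p=(np.atleast_2d(X)-o)@R
    return np.c_[K[0]*p[:,0]/p[:,2]+K[2],K[1]*p[:,1]/p[:,2]+K[3]]
def big(mask):
    cs,_=cv2.findContours(mask.astype(np.uint8),cv2.RETR_EXTERNAL,cv2.CHAIN_APPROX_NONE)
    return max(cs,key=cv2.contourArea)
E
python3 - <<'E'
from h import *
c=cam("top"); im=cv2.imread("pics/top0.png"); hsv=cv2.cvtColor(im,cv2.COLOR_BGR2HSV)
m=(hsv[...,0]>8)&(hsv[...,0]<28)&(hsv[...,1]>60)&(hsv[...,2]>90)
m[:150]=0;m[260:]=0;m[:,:100]=0;m[:,250:]=0
k=big(cv2.morphologyEx(m.astype(np.uint8),cv2.MORPH_OPEN,np.ones((3,3))))
P=ray(c,cv2.convexHull(k)[:,0],12)[:,:2].astype(np.float32)
r=cv2.minAreaRect(P);print("board",r, cv2.boundingRect(k))
# red knob
red=((hsv[...,0]<6)|(hsv[...,0]>174))&(hsv[...,1]>150)&(hsv[...,2]>60)
red[:190]=0;red[225:]=0;red[:,:190]=0;red[:,235:]=0
k=big(red);print(cv2.boundingRect(k),cv2.contourArea(k));print("red",ray(c,k[:,0].mean(0),100))
print("black",ray(c,[164,205],113.5))
E
```

```text
board ((584.649169921875, 154.521728515625), (227.27056884765625, 136.21299743652344), 56.2944221496582) (109, 161, 85, 72)
(200, 200, 20, 10) 97.5
red [[552.18352849   3.37211343 100.        ]]
black [[547.4471834   96.42835457 113.5       ]]
```

Request:
{"op": "servo_tool", "data": {
  "plan": [
    {"dx":0.272,"dy":-0.263,"spin":-1.3},
    {"dx":0.272,"dy":-0.263,"spin":-1.3},
    {"dx":0.272,"dy":-0.263,"spin":-1.3},
    {"dx":0.272,"dy":-0.263,"spin":-1.3},
    {"dx":0.272,"dy":-0.263,"spin":-1.3},
    {"dx":0.272,"dy":-0.263,"spin":-1.3},
    {"dx":0.272,"dy":-0.263,"spin":-1.3},
    {"dx":0.272,"dy":-0.263,"spin":-1.3},
    {"dx":0.544,"dy":-0.526,"spin":-1.3},
    {"dx":0.544,"dy":-0.526,"spin":-1.3},
    {"dx":0.544,"dy":-0.526,"spin":-1.3},
    {"dx":0.544,"dy":-0.526,"spin":-1.3}
  ]
}}

```text
$.plan[0]: bad value
```

Request:
{"op": "servo_tool", "data": {
  "plan": [
    {"dx":0.272,"dy":-0.263,"dz":0,"spin":-1.3,"fingers":0.09},
    {"dx":0.272,"dy":-0.263,"dz":0,"spin":-1.3,"fingers":0.09},
    {"dx":0.272,"dy":-0.263,"dz":0,"spin":-1.3,"fingers":0.09},
    {"dx":0.272,"dy":-0.263,"dz":0,"spin":-1.3,"fingers":0.09},
    {"dx":0.272,"dy":-0.263,"dz":0,"spin":-1.3,"fingers":0.09},
    {"dx":0.272,"dy":-0.263,"dz":0,"spin":-1.3,"fingers":0.09},
    {"dx":0.272,"dy":-0.263,"dz":0,"spin":-1.3,"fingers":0.09},
    {"dx":0.272,"dy":-0.263,"dz":0,"spin":-1.3,"fingers":0.09},
    {"dx":0.272,"dy":-0.263,"dz":0,"spin":-1.3,"fingers":0.09},
    {"dx":0.272,"dy":-0.263,"dz":0,"spin":-1.3,"fingers":0.09}
  ]
}}

```text
time: 1.1
ee_pos: [358.7, -276.0, 232.7]
eef_rot: [-0.0, 0.707, 0.708, -0.0]
contact_force: [-0.5, -1.1, 1.2]
finger_gap: 90.0
grasp_force: 0.0
```

Request:
{"op": "servo_tool", "data": {
  "plan": [
    {"dx":0.326,"dy":0.191,"dz":0,"spin":0,"fingers":0.09},
    {"dx":0.326,"dy":0.191,"dz":0,"spin":0,"fingers":0.09},
    {"dx":0.326,"dy":0.191,"dz":0,"spin":0,"fingers":0.09},
    {"dx":0.326,"dy":0.191,"dz":0,"spin":0,"fingers":0.09},
    {"dx":0.326,"dy":0.191,"dz":0,"spin":0,"fingers":0.09},
    {"dx":0.326,"dy":0.191,"dz":0,"spin":0,"fingers":0.09},
    {"dx":0.326,"dy":0.191,"dz":0,"spin":0,"fingers":0.09},
    {"dx":0.326,"dy":0.191,"dz":0,"spin":0,"fingers":0.09},
    {"dx":0.326,"dy":0.191,"dz":0,"spin":0,"fingers":0.09},
    {"dx":0.326,"dy":0.191,"dz":0,"spin":0,"fingers":0.09}
  ]
}}

```text
time: 2.1
ee_pos: [550.0, 48.5, 232.3]
eef_rot: [-0.0, 0.709, 0.706, -0.0]
contact_force: [0.5, -0.3, -1.4]
finger_gap: 90.2
grasp_force: 0.0
```

```bash
python3 - <<'E'
from h import *
import pickle
s=telemetry.sense(); im=optics.read_camera("wrist")[:,:,::-1].copy()
cv2.imwrite("pics/w1.png",im); pickle.dump(s,open("w1.pkl","wb"))
print(s["ee_pos"],s["qpos"])
cv2.imwrite("pics/w1v.png",cv2.resize(im,(768,576),interpolation=cv2.INTER_CUBIC))
E
```

```text
[550.01036581  48.54888367 232.29884302] [-1.99755488e-02  3.92112517e-01  1.52675948e+00 -2.38185641e-04
  1.22351291e+00 -1.57099141e-02]
```

View pics/w1v.png

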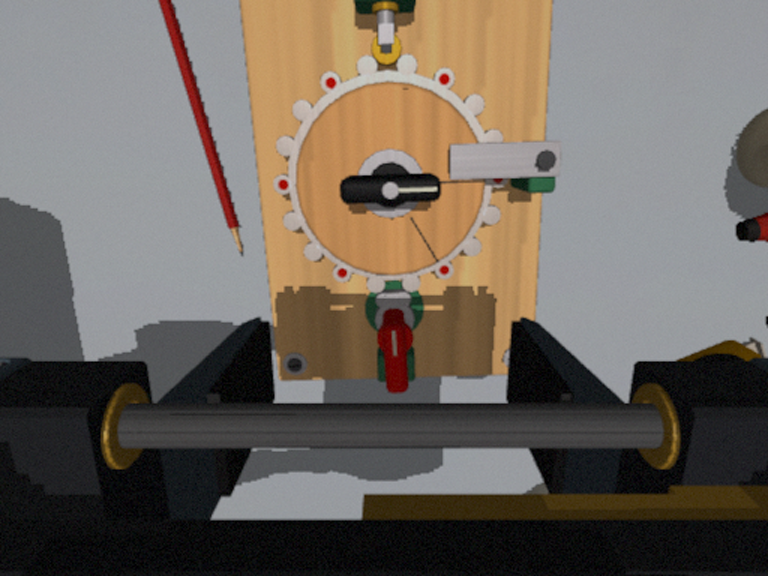

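The wrist view (scaled by 1.5) shows the black bar lying along image x from (341,188) to (440,188), with its axis cap at (390,190). The white line points right (+x), and the red bar runs from (396,311) to (396,390). Now the numbers.

```bash
python3 - <<'E'
from h import *
import pickle
s=pickle.load(open("w1.pkl","rb")); c=cam("wrist",s); im=cv2.imread("pics/w1.png"); hsv=cv2.cvtColor(im,cv2.COLOR_BGR2HSV)
red=((hsv[...,0]<8)|(hsv[...,0]>172))&(hsv[...,1]>130)&(hsv[...,2]>50)
red[:195]=0;red[270:]=0;red[:,:240]=0;red[:,300:]=0
k=big(red);print("red box",cv2.boundingRect(k))
for r in range(200,262,4):
    x=np.where(red[r])[0]
    if len(x): print(r,x.min(),x.max(),end=' | ')
print()
v=hsv[...,2]
roi=np.zeros_like(red);roi[112:142,220:300]=1
wl=roi&(hsv[...,1]<60)&(v>110); ys,xs=np.where(wl&(np.indices(v.shape)[1]<296))
blk=roi&(v<60); kb=big(blk);print("black box",cv2.boundingRect(kb))
print("white near bar", [(r,xs[ys==r].min(),xs[ys==r].max()) for r in np.unique(ys)])
# blank rim: wood colour inside white ring
rim=((hsv[...,1]<60)&(v>120)).astype(np.uint8)
pts=[]
c0=np.array([260.,120.])
for a in np.radians(np.arange(0,360,4)):
    d=np.array([np.cos(a),np.sin(a)])
    if abs(d[0])>.85 and d[0]>0: continue
    for rr in np.arange(48,80,.5):
        p=c0+rr*d
        if rim[int(round(p[1])),int(round(p[0]))]: pts.append(p);break
P=ray(c,pts,63)[:,:2]
from scipy.optimize import least_squares
f=least_squares(lambda q:np.hypot(*(P-q[:2]).T)-q[2],[548,98,62],loss="soft_l1")
print("blank circle",f.x,len(P))
# predicted pixels for axis at tops
print("axis px",proj(c,[[f.x[0],f.x[1],113.5]]))
for px in([390/1.5,190/1.5],[394/1.5,345/1.5],[396/1.5,390/1.5],[341/1.5,188/1.5],[440/1.5,188/1.5]): print(px,ray(c,px,113.5).round(1))
z=im[190:270,225:305];cv2.imwrite("pics/z.png",np.hstack([cv2.resize(z,(400,400),interpolation=0),cv2.resize(im[85:165,220:300],(400,400),interpolation=0)]))
E
```

```text
red box (251, 206, 24, 56)
208 256 268 | 212 256 268 | 216 255 270 | 220 253 273 | 224 252 274 | 228 252 274 | 232 254 272 | 236 256 270 | 240 256 270 | 244 257 270 | 248 257 271 | 252 258 271 | 256 258 271 | 260 259 269 | 
black box (227, 112, 67, 27)
white near bar [(np.int64(112), np.int64(240), np.int64(280)), (np.int64(113), np.int64(240), np.int64(280)), (np.int64(114), np.int64(239), np.int64(280)), (np.int64(115), np.int64(239), np.int64(280)), (np.int64(116), np.int64(239), np.int64(246)), (np.int64(121), np.int64(259), np.int64(260)), (np.int64(122), np.int64(257), np.int64(263)), (np.int64(123), np.int64(256), np.int64(264)), (np.int64(124), np.int64(255), np.int64(290)), (np.int64(125), np.int64(255), np.int64(291)), (np.int64(126), np.int64(255), np.int64(291)), (np.int64(127), np.int64(255), np.int64(290)), (np.int64(128), np.int64(255), np.int64(265)), (np.int64(129), np.int64(255), np.int64(264)), (np.int64(130), np.int64(256), np.int64(264)), (np.int64(131), np.int64(257), np.int64(262)), (np.int64(132), np.int64(259), np.int64(260)), (np.int64(139), np.int64(264), np.int64(273)), (np.int64(140), np.int64(248), np.int64(273)), (np.int64(141), np.int64(249), np.int64(271))]
blank circle [548.73911966 103.29925891  61.44655308] 75
axis px [[259.79272359 126.55431586]]
[260.0, 126.66666666666667] [[548.9 103.2 113.5]]
[262.6666666666667, 230.0] [[550.9  11.7 113.5]]
[264.0, 260.0] [[552.1 -18.3 113.5]]
[227.33333333333334, 125.33333333333333] [[522.1 104.4 113.5]]
[293.3333333333333, 125.33333333333333] [[576.3 104.2 113.5]]
```

View pics/z.png

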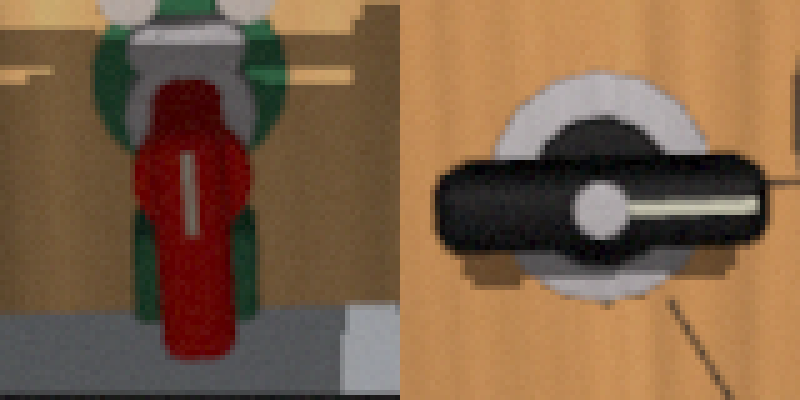

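```bash
python3 - <<'E'
from h import *
import pickle
s=pickle.load(open("w1.pkl","rb")); c=cam("wrist",s); im=cv2.imread("pics/w1.png"); hsv=cv2.cvtColor(im,cv2.COLOR_BGR2HSV)
print("red centre line",ray(c,[[262.6,220.5],[263.9,237],[263.5,240.5],[265,256.5],[265.2,261.9]],113.5).round(1))
P=ray(c,[[260.3,126.9],[272,126.4],[291,125.6]],113.5);print("black line",P.round(1),np.arctan2(*(P[2]-P[0])[1::-1]))
# red dots on teeth (plane z~60): all six around axis
red=(((hsv[...,0]<8)|(hsv[...,0]>172))&(hsv[...,1]>130)&(hsv[...,2]>50)).astype(np.uint8)
n,l,st,ce=cv2.connectedComponentsWithStats(red)
for i in range(1,n):
    if 8<st[i,4]<200: 
        p=ray(c,ce[i],57)[0]-[548.8,103.2,0]; print(ce[i].round(1),p.round(1),np.hypot(p[0],p[1]).round(1),np.degrees(np.arctan2(p[1],p[0])).round(1))
# board edges at z=12 : rows 20..100 left edge, right edge
wood=(hsv[...,0]>8)&(hsv[...,0]<28)&(hsv[...,1]>60)&(hsv[...,2]>80)
for f in (np.min,np.max):
    E=ray(c,[[f(np.where(wood[r])[0]),r] for r in range(5,90,5)],12); q=np.polyfit(E[:,1],E[:,0],1);print("edge dx/dy",q, "x at y=103:",np.polyval(q,103.2))
E
```

```text
red centre line [[550.9  20.8 113.5]
 [552.    4.8 113.5]
 [551.7   1.4 113.5]
 [553.  -14.7 113.5]
 [553.2 -20.3 113.5]]
black line [[549.2 103.  113.5]
 [558.8 103.4 113.5]
 [574.4 104.  113.5]] 0.03749855803407426
[295.6  52.2] [33.6 63.6 57. ] 71.9 62.1
[220.3  54.9] [-36.9  61.5  57. ] 71.7 120.9
[331.6 119.8] [70.8  1.6 57. ] 70.8 1.3
[188.4 122.6] [-70.8  -0.6  57. ] 70.8 -179.5
[508.4 150.7] [251.5 -29.8  57. ] 253.3 -6.8
[295.7 179.5] [ 36.9 -59.   57. ] 69.6 -58.0
[227.7 181.5] [-33.8 -60.9  57. ] 69.6 -119.1
edge dx/dy [-2.24059641e-02  4.51952854e+02] x at y=103: 449.64055825532483
edge dx/dy [ -1.26153268 904.19045615] x at y=103: 774.0002837267315
```

Request:
{"op": "servo_tool", "data": {
  "plan": [
    {"dx":-0.048,"dy":0.002,"dz":0.03,"spin":-0.04,"fingers":0.05},
    {"dx":-0.048,"dy":0.002,"dz":0.06,"spin":-0.04,"fingers":0.05},
    {"dx":-0.048,"dy":0.002,"dz":0.09,"spin":-0.04,"fingers":0.05},
    {"dx":-0.048,"dy":0.002,"dz":0.09,"spin":-0.04,"fingers":0.05},
    {"dx":-0.048,"dy":0.002,"dz":0.09,"spin":-0.04,"fingers":0.05},
    {"dx":-0.048,"dy":0.002,"dz":0.09,"spin":-0.04,"fingers":0.05}
  ]
}}

```text
time: 2.75
ee_pos: [552.7, 0.4, 144.4]
eef_rot: [0.001, 0.694, 0.72, 0.001]
contact_force: [-0.9, -0.5, -0.1]
finger_gap: 50.2
grasp_force: 0.0
```

```bash
python3 - <<'E'
from h import *
s=telemetry.sense();q=s["eef_rot"];print(s["ee_pos"],2*np.arctan2(q[2],q[1]),s["finger_gap"],s["contact_force"])
im=optics.read_camera("wrist")[:,:,::-1].copy();c=cam("wrist",s)
for p in proj(c,[[551.8,1.3,113.5],[551,24.3,113.5],[552.5,-21.7,113.5]]): print(p)
cv2.imwrite("pics/w2.png",cv2.resize(im,(768,576)))
E
```

```text
[5.52679038e+02 4.43310043e-01 1.44380754e+02] 1.6080337117349746 50.16998883156488 [-0.85263668 -0.54336934 -0.12411698]
[260.60342711 229.22628515]
[260.72111804 192.87829897]
[260.33375977 263.28441458]
```

View pics/w2.png

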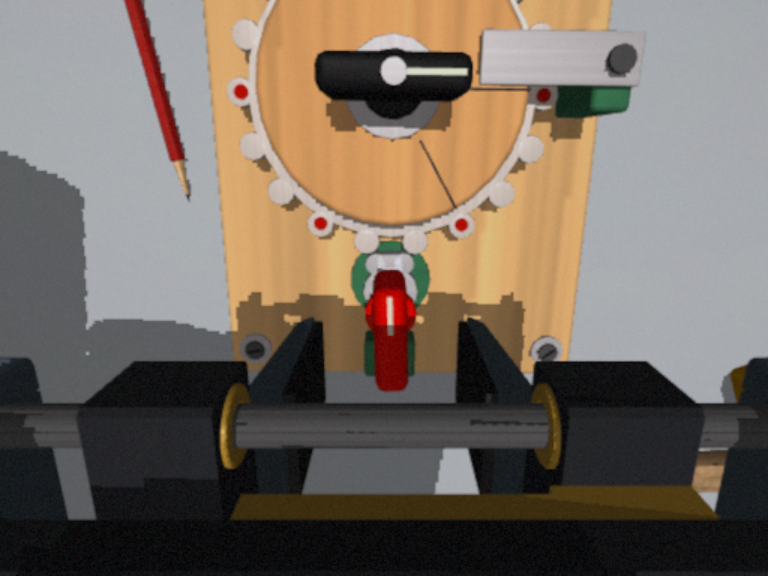

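The red bar is centred between the fingers at about x=391, with its ends near rows 289–390, which matches the prediction. Next: lower the gripper and close it.

Request:
{"op": "servo_tool", "data": {
  "plan": [
    {"dx":0.001,"dy":-0.001,"dz":0.02,"spin":0,"fingers":0.05},
    {"dx":0.001,"dy":-0.001,"dz":0.04,"spin":0,"fingers":0.05},
    {"dx":0.001,"dy":-0.001,"dz":0.04,"spin":0,"fingers":0.05},
    {"dx":0.001,"dy":-0.001,"dz":0.04,"spin":0,"fingers":0.0},
    {"dx":0.001,"dy":-0.001,"dz":0.04,"spin":0,"fingers":0.0},
    {"dx":0.001,"dy":-0.001,"dz":0.04,"spin":0,"fingers":0.0},
    {"dx":0.001,"dy":-0.001,"dz":0.04,"spin":0,"fingers":0.0},
    {"dx":0.001,"dy":-0.001,"dz":0.04,"spin":0,"fingers":0.0}
  ]
}}

```text
time: 3.6
ee_pos: [552.6, 1.7, 103.4]
eef_rot: [0.001, 0.694, 0.72, 0.001]
contact_force: [7.5, 3.0, -15.0]
finger_gap: 13.5
grasp_force: 30.0
```

Request:
{"op": "servo_tool", "data": {
  "plan": [
    {"dx":0.001,"dy":0,"dz":0,"spin":-0.12,"fingers":0.0},
    {"dx":0.001,"dy":0,"dz":0,"spin":-0.24,"fingers":0.0},
    {"dx":0.001,"dy":0,"dz":0,"spin":-0.36,"fingers":0.0},
    {"dx":0.001,"dy":0,"dz":0,"spin":-0.48,"fingers":0.0},
    {"dx":0.001,"dy":0,"dz":0,"spin":-0.6,"fingers":0.0},
    {"dx":0.001,"dy":0,"dz":0,"spin":-0.72,"fingers":0.0},
    {"dx":0.001,"dy":0,"dz":0,"spin":-0.84,"fingers":0.0},
    {"dx":0.001,"dy":0,"dz":0,"spin":-0.96,"fingers":0.0},
    {"dx":0.001,"dy":0,"dz":0,"spin":-1.08,"fingers":0.0},
    {"dx":0.001,"dy":0,"dz":0,"spin":-1.18,"fingers":0.0},
    {"dx":0.001,"dy":0,"dz":0,"spin":-1.25,"fingers":0.0},
    {"dx":0.001,"dy":0,"dz":0,"spin":-1.25,"fingers":0.0}
  ]
}}

```text
time: 4.8
ee_pos: [552.9, 2.2, 103.3]
eef_rot: [0.002, 0.14, 0.99, -0.0]
contact_force: [9.2, -4.4, -3.2]
finger_gap: 14.3
grasp_force: 30.0
```

```bash
python3 - <<'E'
from h import *
s=telemetry.sense();q=s["eef_rot"];print(s["ee_pos"],2*np.arctan2(q[2],q[1]),s["finger_gap"],s["contact_force"],s["torque"],s["qpos"])
E
```

```text
[552.90133886   2.16455744 103.31287748] 2.8616092909845396 14.290482669141607 [ 9.1847929  -4.42472065 -3.21750032] [-0.76926365 -1.36790841  0.06907533] [-1.03759341e-01  5.54400527e-01  1.66786734e+00 -6.84969222e-04
  9.15294857e-01 -1.39415587e+00]
```

Request:
{"op": "servo_tool", "data": {
  "plan": [
    {"dx":0,"dy":0,"dz":0,"spin":-0.05,"fingers":0.0},
    {"dx":0,"dy":0,"dz":0,"spin":-0.05,"fingers":0.0},
    {"dx":0,"dy":0,"dz":0,"spin":-0.05,"fingers":0.035},
    {"dx":0,"dy":0,"dz":0,"spin":-0.05,"fingers":0.035},
    {"dx":0,"dy":0,"dz":0,"spin":-0.05,"fingers":0.035},
    {"dx":0,"dy":0,"dz":-0.04,"spin":-0.05,"fingers":0.035},
    {"dx":0,"dy":0,"dz":-0.09,"spin":-0.05,"fingers":0.035},
    {"dx":0,"dy":0,"dz":-0.1,"spin":-0.05,"fingers":0.05},
    {"dx":0,"dy":0,"dz":-0.1,"spin":-0.05,"fingers":0.05}
  ]
}}

```text
time: 5.7
ee_pos: [551.7, 2.8, 204.6]
eef_rot: [0.002, 0.116, 0.993, 0.0]
contact_force: [0.2, 1.2, 0.0]
finger_gap: 47.8
grasp_force: 0.0
```

```bash
python3 - <<'E'
from h import *
s=telemetry.sense();q=s["eef_rot"];print(s["ee_pos"],2*np.arctan2(q[2],q[1]),s["finger_gap"],s["contact_force"],s["torque"],s["qpos"][5])
im=optics.read_camera("wrist")[:,:,::-1].copy()
cv2.imwrite("pics/w3.png",cv2.resize(im,(768,576)))
E
```

```text
[551.74487223   2.80259549 204.56992498] 2.908917468650279 47.7868455988963 [0.2409114  1.20475801 0.02755937] [ 0.03431182 -0.1681104  -0.03390017] -1.441306624372875
```

View pics/w3.png

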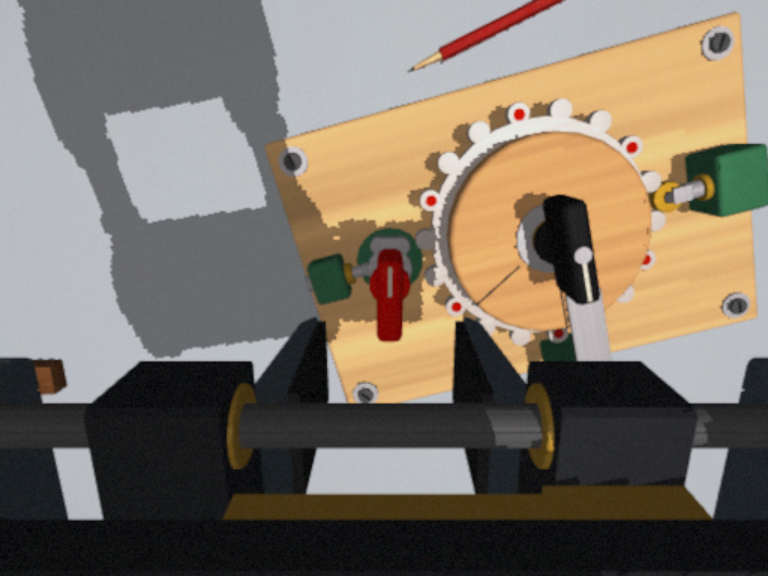

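The red bar now lies along the tool's x axis at (390, 250–340), so the lock has turned 1.30 rad and stays open. The plate hasn't moved: the black bar still points at the guide. Moving to the black knob.

Request:
{"op": "servo_tool", "data": {
  "plan": [
    {"dx":0.026,"dy":0.097,"dz":0,"spin":-0.26,"fingers":0.05},
    {"dx":0.026,"dy":0.097,"dz":0,"spin":-0.26,"fingers":0.05},
    {"dx":0.026,"dy":0.097,"dz":0.03,"spin":-0.26,"fingers":0.05},
    {"dx":0.026,"dy":0.097,"dz":0.06,"spin":-0.26,"fingers":0.05},
    {"dx":0.026,"dy":0.097,"dz":0.06,"spin":-0.26,"fingers":0.05},
    {"dx":0.026,"dy":0.097,"dz":0.06,"spin":-0.26,"fingers":0.05}
  ]
}}

```text
time: 6.35
ee_pos: [547.2, 103.0, 141.9]
eef_rot: [-0.001, -0.014, 1.0, -0.0]
contact_force: [0.4, -0.0, 0.3]
finger_gap: 50.2
grasp_force: 0.0
```

```bash
python3 - <<'E'
from h import *
s=telemetry.sense();q=s["eef_rot"];print(s["ee_pos"],2*np.arctan2(q[2],q[1]),s["finger_gap"],s["contact_force"],s["torque"],s["qpos"][5])
im=optics.read_camera("wrist")[:,:,::-1].copy();c=cam("wrist",s)
print(proj(c,[[548.8,103.2,113.5],[576.8,104,113.5],[520.8,102.4,113.5]])*1.5)
cv2.imwrite("pics/w4.png",cv2.resize(im,(768,576)))
E
```

```text
[547.15208085 103.01311638 141.90418358] 3.1686019843407722 50.22251664542046 [ 0.44154608 -0.0058741   0.28892331] [ 0.13714557 -0.18664625  0.00929599] -1.5189750862819242
[[391.98539521 357.02275904]
 [392.01343742 418.78300778]
 [391.95506654 290.22680905]]
```

View pics/w4.png

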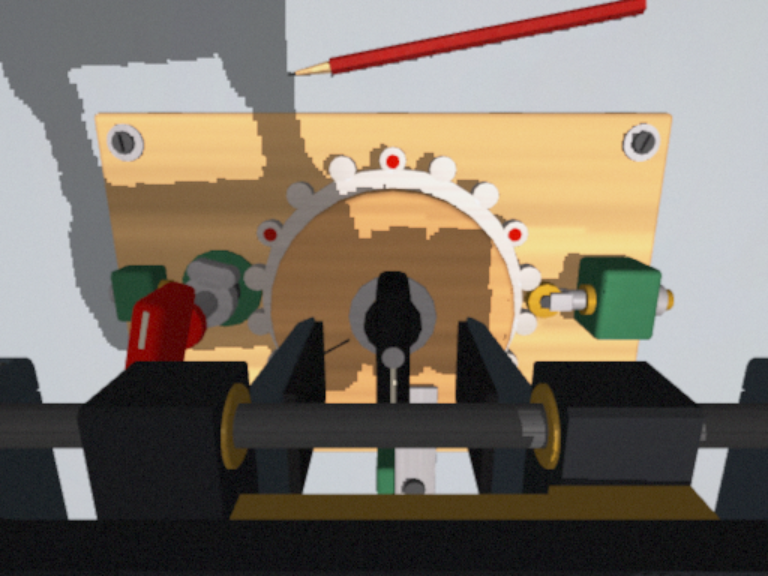

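The axis cap sits at (392,357), exactly where predicted, and the bar is aligned with the tool. Lower and grip.

Request:
{"op": "servo_tool", "data": {
  "plan": [
    {"dx":-0.0015,"dy":0,"dz":0.02,"spin":0,"fingers":0.05},
    {"dx":-0.0015,"dy":0,"dz":0.038,"spin":0,"fingers":0.05},
    {"dx":-0.0015,"dy":0,"dz":0.038,"spin":0,"fingers":0.05},
    {"dx":-0.0015,"dy":0,"dz":0.038,"spin":0,"fingers":0.0},
    {"dx":-0.0015,"dy":0,"dz":0.038,"spin":0,"fingers":0.0},
    {"dx":-0.0015,"dy":0,"dz":0.038,"spin":0,"fingers":0.0},
    {"dx":-0.0015,"dy":0,"dz":0.038,"spin":0,"fingers":0.0},
    {"dx":-0.0015,"dy":0,"dz":0.038,"spin":0,"fingers":0.0}
  ]
}}

```text
time: 7.2
ee_pos: [549.6, 104.0, 105.2]
eef_rot: [0.0, -0.013, 1.0, 0.001]
contact_force: [-1.9, 13.7, 5.7]
finger_gap: 14.1
grasp_force: 30.0
```

```bash
python3 - <<'E'
from h import *
s=telemetry.sense();q=s["eef_rot"];print(s["ee_pos"],2*np.arctan2(q[2],q[1]),s["finger_gap"],s["contact_force"],s["torque"],s["grasp_force"])
E
```

```text
[549.63393756 103.95890106 105.18263499] 3.1683343435393496 14.133076449817354 [-1.92152149 13.70522355  5.66313543] [2.27561778 0.19102823 0.03717872] 30.000256597995758
```

Request:
{"op": "servo_tool", "data": {
  "plan": [
    {"dx":0,"dy":0.001,"dz":0,"spin":0.07,"fingers":0.0},
    {"dx":0,"dy":0.001,"dz":0,"spin":0.14,"fingers":0.0},
    {"dx":0,"dy":0.001,"dz":0,"spin":0.21,"fingers":0.0},
    {"dx":0,"dy":0.001,"dz":0,"spin":0.28,"fingers":0.0},
    {"dx":0,"dy":0.001,"dz":0,"spin":0.35,"fingers":0.0},
    {"dx":0,"dy":0.001,"dz":0,"spin":0.35,"fingers":0.0},
    {"dx":0,"dy":0.001,"dz":0,"spin":0.42,"fingers":0.0},
    {"dx":0,"dy":0.001,"dz":0,"spin":0.49,"fingers":0.0},
    {"dx":0,"dy":0.001,"dz":0,"spin":0.56,"fingers":0.0},
    {"dx":0,"dy":0.001,"dz":0,"spin":0.63,"fingers":0.0},
    {"dx":0,"dy":0.001,"dz":0,"spin":0.7,"fingers":0.0},
    {"dx":0,"dy":0.001,"dz":0,"spin":0.7,"fingers":0.0}
  ]
}}

```text
time: 8.4
ee_pos: [549.8, 104.4, 105.2]
eef_rot: [0.0, 0.33, 0.944, 0.0]
contact_force: [-0.2, 0.0, 4.2]
finger_gap: 14.1
grasp_force: 30.0
```

```bash
python3 - <<'E'
from h import *
s=telemetry.sense();q=s["eef_rot"];print(s["ee_pos"],2*np.arctan2(q[2],q[1]),s["finger_gap"],s["contact_force"],s["torque"],s["grasp_force"])
E
```

```text
[549.76785395 104.37330826 105.15065502] 2.4687180465410754 14.070906897911268 [-0.2231328   0.04381302  4.23834294] [ 0.0296291  -0.21846712 -0.06783204] 29.993045926094055
```

Turned 0.700 with low torque, so the plate is at the second stop. One more click.

Request:
{"op": "servo_tool", "data": {
  "plan": [
    {"dx":0,"dy":0,"dz":0,"spin":0.07,"fingers":0.0},
    {"dx":0,"dy":0,"dz":0,"spin":0.14,"fingers":0.0},
    {"dx":0,"dy":0,"dz":0,"spin":0.2,"fingers":0.0},
    {"dx":0,"dy":0,"dz":0,"spin":0.26,"fingers":0.0},
    {"dx":0,"dy":0,"dz":0,"spin":0.31,"fingers":0.0},
    {"dx":0,"dy":0,"dz":0,"spin":0.347,"fingers":0.0},
    {"dx":0,"dy":0,"dz":0,"spin":0.347,"fingers":0.0},
    {"dx":0,"dy":0,"dz":0,"spin":0.347,"fingers":0.0},
    {"dx":0,"dy":0,"dz":0,"spin":0.347,"fingers":0.0}
  ]
}}

```text
time: 9.3
ee_pos: [549.9, 104.5, 105.1]
eef_rot: [0.0, 0.487, 0.873, 0.0]
contact_force: [1.7, 1.4, 5.8]
finger_gap: 13.8
grasp_force: 30.0
```

```bash
python3 - <<'E'
from h import *
s=telemetry.sense();q=s["eef_rot"];print(s["ee_pos"],2*np.arctan2(q[2],q[1]),s["finger_gap"],s["contact_force"],s["torque"],s["grasp_force"],s["joint_vel"].round(4))
im=optics.read_camera("wrist")[:,:,::-1].copy()
cv2.imwrite("pics/w5.png",cv2.resize(im,(768,576)))
cv2.imwrite("pics/t5.png",optics.read_camera("top")[:,:,::-1])
E
```

```text
[549.89941645 104.45700216 105.14190762] 2.124225616951049 13.836035323018624 [1.72315046 1.41733804 5.7604524 ] [ 0.25318912 -0.26884177 -0.30583294] 30.015490651130676 [-0.0009  0.0003  0.0005  0.0022  0.0006 -0.0006]
```

View pics/w5.png

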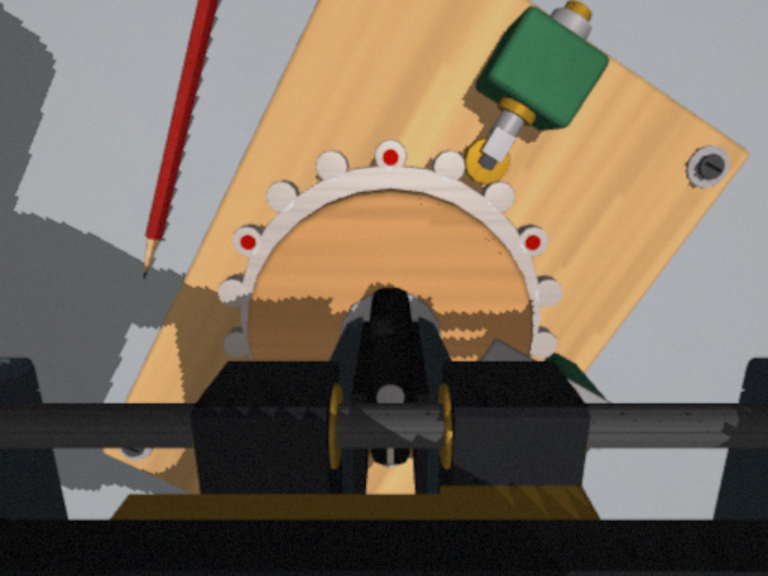

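The roller sits evenly between two teeth, (449,164) and (500,194), and a red dot lies on the bar's axis at (390,157). Total turn is 1.044 rad, the arm is still, and the grip is 30 N. Handing in.

```bash
python3 -c "
from rig import finish_job
print(finish_job())"
```

```text
the job is handed in; nothing more can be done
None
```

The job is handed in: the red lock knob is at its open stop, the plate is at the third stop (tool turned 1.044 rad clockwise, target 1.047), and the arm still grips the black knob with 30 N; nothing touched the pencil, square or jar, and the hand-in returned no verdict.

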